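# Hold the tool box lid open by its carry handle

## Robot

A 6-joint arm with a two-finger parallel gripper is mounted at the origin on the work surface; the furniture and walls round the work are solid. World frame = base frame: x ahead of the robot, y to its left, z up, the work surface at z = 0. Lengths are in m, angles in rad, forces in N, time in s.
With the tool pointing down it reaches from about 0.375 to 0.9 m from the base axis. Payload 3.1 kg.
Tool frame: the origin (TCP) lies at the very end of the fingers, on their centre line; the grasp point (between the pads) lies 19 mm behind it (bot.grip_point_offset is the distance from the TCP to the grasp point, in m); z points along the fingers, y is the direction in which the jaws open and shut (so a half turn about z gives the same grasp; the last joint's range is limited). The gripper opens to 87 mm and grips with 3 to 60 N. Pads are 19 mm wide; open, the fingers measure 117 mm over their backs; the gripper's body (75 mm by 190 mm) begins 51 mm behind the grasp point.
Start: joints at [-1.518, 0.527, 1.433, -0, 1.181, -0.178], TCP at [0.144, -0.608, 0.223] pointing down, gripper open.
Joint ranges: [-3.08, 3.08], [-0.75, 2.2], [0.22, 2.44], [-1.43, 4.57], [0, 2.65], [-2.85, 2.85]. Speed limits (rad/s): [2.79, 2.79, 3.14, 3.14, 3.14, 3.14].

## Interface

Orientations are given as a unit quaternion [w, x, y, z].
In Python, from rig import bot, cams gives the robot as it stands.
- The arm moves only by the shell command python3 -m creep 'ROWS' [FORCE]. ROWS is JSON, a list that holds one entry, the list of rows, each a list of 7 numbers: the turn, a rotation vector about the tool's x, y, z in units of 1.5 rad (1.0 is 1.5 rad), then the shift along the tool's x, y, z in units of 80 cm (1.0 is 80 cm), then the closure in counts, from 0 (fully open) to 255 (shut). A call has exactly 8 rows; each row is the pose to reach, as a shift and turn from the pose commanded when the call began, along the tool's axes at that moment; what a row does not reach only later rows make up. A row lasts 1/12 s, in which the tool goes at most 41.7 mm and 7.16 degrees, less where a joint would pass 70% of its speed; a pose out of reach is approached as far as the arm can. A call with a number of a shift or a turn outside -1 to 1 is refused whole. A call with a gripper value outside its range is refused whole. The fingers move at their own pace and stop on an object; FORCE is the grip in N (left out, the last holds). Time passes only in rows, so rows that repeat a pose let the fingers close, or fill a call up. It gives the time, the measured TCP pose, the force and the opening at its end, in the units of the state.
- bot.sense(): the state, without advancing time (a new reading comes with each control period).
- cams.read_camera(name): name is "scene" or "side" or "wrist"; returns a dict with "image" (480x640x3 uint8, red, green, blue), "intrinsics" (3x3 intrinsics, pixels), "R" (3x3) and "t" (3): a world point X has camera coordinates R X + t. Camera axes: x right, y down, z forward; pixel columns grow to the right and rows downward; lengths in m; the calibration is good to about 2 mm. A picture is of the moment at which its call begins. There is no depth.
- bot.close_job(): hands the job in, once; it reports no verdict.
The state is a dict: "time_s": time; "joint_positions": joint angles; "joint_velocities": joint speeds; "joint_torque": joint torques, N m; "eef_pos": TCP position; "ee_rot": TCP orientation; "contact_force": force on the tool from outside, world axes, zero at the start; "torque": the same for the moment, N m; "gripper_width": finger opening in m.
Only numpy, scipy, OpenCV 4.12 (cv2) and the standard library are available. Lean on these libraries where they do the work, as an engineer would, in place of code of your own. Each camera call takes 0.05 s, during which the arm holds its last target. There are 200 camera calls.

## Task

Swing the folded carry handle on the lid of the blue tool box up until it seats upright at its stop, the lid staying shut meanwhile. Then lift the lid by the handle's grip and hold it open at 35 degrees so that somebody can reach in: the lid falls shut if let go, so the program finishes while the gripper still holds it, keeping still. Do not throw the lid right back, and leave the ink bottle and the varnish jar beside the box where they stand.

Things in the scene. Friction and masses are not known exactly. Their poses are not given: they have to be found in the camera images.
- toolbox: small blue plastic tool box with a hinged lid, 100 (x) x 170 (y) x 89 mm high when shut, plus the handle. It is heavy with contents and cannot shift. Origin: centre of its underside on the table; +z up, +x towards the hinge side (away from the robot, within 0.35 rad), y along the hinge. The walls of the box end at z = 58; the lid is 31 mm deep above that.
- toolbox_lid (a joint): lid angle in rad: 0 shut, grows as the front edge (-x side) rises and the lid tips back over the hinge at the +x side; 35 degrees is 0.611. The lid weighs about 0.4 kg and falls shut from any angle under about 60 degrees; lifting it at the upright handle takes 2 to 6 N. Not latched.
- lid_hinge (a point): point on the lid's hinge axis, midway along it: 53 mm in +x from the box's origin and 59 mm above the table. The hinge axis runs along the box's y
- lid_front (a point): middle of the top front edge of the lid, 103 mm from the hinge line towards the robot and 30 mm above the hinge when shut
- toolbox_handle (a joint): carry handle angle in rad relative to the lid: 0 lies flat on the lid, pointing to the box's +x; 1.48 upright against its stop. It begins at 0.15 to 0.6, where friction keeps it. A light detent is felt from about 1.0 to 1.3 (about 2 N at the grip); past that it stays seated; push it on until it meets the stop. It swings about an axis along the box's y
- handle_pivot (a point): point midway between the two pivots of the handle, on the lid's centre line, 93 mm above the table (4 mm above the lid's flat top) when the lid is shut
- grip (a point): middle of the handle's round grip: 26 mm from the pivot axis (its direction is 0.05 rad above the joint's angle). The axes of this point are those of the handle link: y lies along the grip
- grip_sleeve: the round black rubber grip on the handle's crossbar, 10 mm thick and 66 mm long, along the box's y, between two 6 mm side legs. Its body origin coincides with that of the tool box while all is shut and folded (far below the grip): use grip for its place
- toolbox_latch (a joint): the box's small front latch flap, 26 x 28 mm, in rad: 0 shut, 1.22 fully lifted. It begins lifted (1.1 to 1.2), sticking out in front of the lid, and need not be touched
- ink_bottle: small round ink bottle with a black cap, 42 mm wide and 60 mm high, loose, standing beside the box about 150 mm to +y of its centre. Origin: centre of its underside. Not to be moved
- varnish_jar: small brown varnish jar with a pale cap, 52 mm wide and 73 mm high, loose, about 150 mm to -y of the box's centre. Origin: centre of its underside. Not to be moved
Not all that is in view belongs to the job. What is shaped like the toolbox but pink is not meant.

How it is judged:
On the way, in this order (a step that is already met when the one before it is completed fails the run):
1. the handle is swung up to its upright seat while the lid is still shut (value of joint toolbox_handle above 1.32 rad and value of joint toolbox_lid below 0.12 rad), for 0.2 s.
2. the lid is lifted by the handle's grip (value of joint toolbox_lid above 0.3 rad and contact force between the fingers and grip_sleeve above 0.5 N), for 0.1 s.
At the end, for the whole second after the job is handed in: The lid stands open at 35 degrees, give or take 5 degrees, and is still (under 0.05 rad/s), held by the gripper's fingers on the handle's grip (over 0.5 N); the ink bottle and the jar are within 20 mm of where they stood (value of joint toolbox_lid between 0.524 and 0.698 rad and velocity of joint toolbox_lid between -0.05 and 0.05 rad/s and contact force between the fingers and grip_sleeve above 0.5 N and distance of each of ink_bottle, varnish_jar from where it was at the start of the episode below 0.02 m); the arm keeps its last pose, push and grip.
It fails at once if the lid is thrown back past 57 degrees (value of joint toolbox_lid above 1 rad).
It fails at once if a bystander is knocked over or shoved away (distance of any of ink_bottle, varnish_jar from where it was at the start of the episode above 0.02 m).
It also fails if it takes over 45 s, if anything falls off the work surface, if the arm or the gripper's body presses on something with over 40 N, if the wrist force passes 120 N, or if a joint passes its speed limit or range.

## Working session

There is one attempt and no reset: what is moved stays moved. The work goes in short steps, Python scripts to look and compute and a shell command to move; the robot and the scene stay as the last step left them, time stands still between calls to the robot, and variables do not carry over. Pictures are saved under pics/ and viewed, about 8 in all and at most 12, crops included, and the job is handed in when it is done.

```bash
mkdir -p pics; ls; python3 - <<'E'
from rig import bot,cams
import cv2,numpy as np
print(bot.sense())
for n in("scene","side"):
    c=cams.read_camera(n); cv2.imwrite(f"pics/{n}0.png",c["image"][:,:,::-1]); print(n,c["intrinsics"],c["R"],c["t"])
E
```

```text
pics
{'time_s': 0.0, 'joint_positions': array([-1.51748681e+00,  5.28483334e-01,  1.43389360e+00, -1.29798598e-05,
        1.18136607e+00, -1.78483694e-01]), 'joint_velocities': array([ 6.04024081e-04, -8.28167372e-04,  4.52827347e-04,  2.05932081e-05,
       -1.82712270e-03, -8.92381869e-04]), 'joint_torque': array([-6.10502630e-04, -4.40042102e+01, -1.76591331e+01,  6.32921909e-02,
        5.82708092e-02, -1.50316760e-04]), 'eef_pos': array([ 0.14357287, -0.60754467,  0.22156384]), 'ee_rot': array([-1.07344399e-03,  9.93290642e-01,  1.15639715e-01,  6.12584717e-05]), 'contact_force': array([0.05956842, 0.36554838, 0.56588015]), 'torque': array([-0.02969966, -0.05939466, -0.01081697]), 'gripper_width': 0.08710096822746406}
scene [[480.2432155    0.         323.22666028]
 [  0.         480.2432155  240.87867774]
 [  0.           0.           1.        ]] [[-0.80331533 -0.59551097  0.00715342]
 [-0.26751031  0.35007486 -0.89771144]
 [ 0.53209278 -0.72305897 -0.44052582]] [0.4051107  0.15287489 0.91320059]
side [[468.47891327   0.         317.50086699]
 [  0.         468.47891327 241.81433118]
 [  0.           0.           1.        ]] [[ 0.98068802 -0.19546268  0.00673361]
 [-0.10180098 -0.53955454 -0.83577357]
 [ 0.1669957   0.81894764 -0.54903297]] [-0.43108089  0.14599946  0.78993918]
```

View pics/scene0.png

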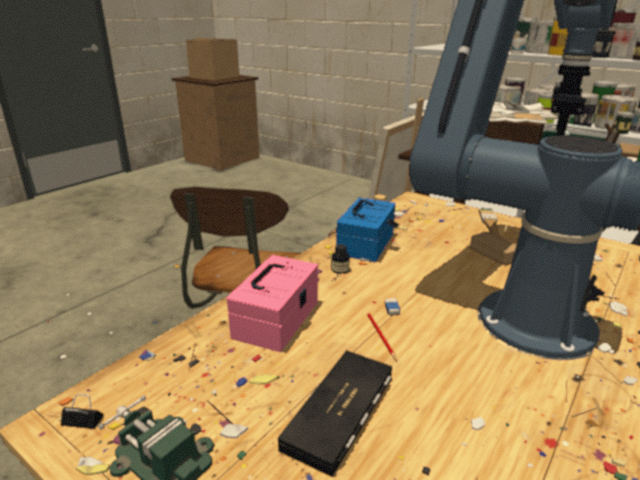

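View pics/side0.png

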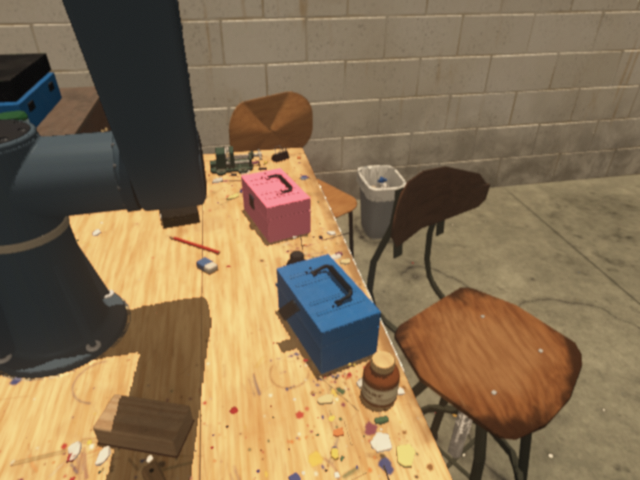

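Seen: the blue box is at side (328,315) and scene (366,228), and the pink lookalike at side (275,205) and scene (275,300). Blue is the one meant: it has the ink bottle at side (296,258) and the brown jar at (381,380) beside it. I'll confirm this in a crop and measure.

```bash
cat > h.py <<'E'
import numpy as np,cv2
from rig import bot,cams
from scipy.spatial.transform import Rotation as Ro
def ray(c,u,v):
    R,t=c["R"],c["t"]; d=R.T@np.linalg.inv(c["intrinsics"])@[u,v,1.]; return -R.T@t,d
def onz(c,u,v,z):
    o,d=ray(c,u,v); return o+d*(z-o[2])/d[2]
def proj(c,X):
    p=c["intrinsics"]@(c["R"]@np.asarray(X)+c["t"]); return p[:2]/p[2]
def crop(c,x0,y0,x1,y1,k,name):
    cv2.imwrite(name,cv2.resize(c["image"][y0:y1,x0:x1,::-1],None,fx=k,fy=k,interpolation=cv2.INTER_CUBIC))
E
python3 - <<'E'
from h import *
c=cams.read_camera("side"); crop(c,265,235,415,420,4,"pics/s1.png".replace("s1","s1")); 
im=cv2.imread("pics/s1.png"); cv2.imwrite("pics/s1.png",im[:600] if im.shape[0]>600 else im)
s=cams.read_camera("scene")
for n,k in(("side",c),("scene",s)):
    h=cv2.cvtColor(k["image"],cv2.COLOR_RGB2HSV); m=cv2.inRange(h,(95,120,40),(118,255,255))
    m[:, :230]=0
    cs=max(cv2.findContours(m,0,1)[0],key=cv2.contourArea); hull=cv2.convexHull(cs)
    a=cv2.approxPolyDP(hull,3,True)[:,0]; print(n,a.tolist()); print([onz(k,*p,.089).round(4).tolist() for p in a])
# top face by brightness in side
    v=h[...,2]; print(n,np.percentile(v[m>0],[5,25,50,75,95]))
E
```

```text
side [[279, 270], [328, 256], [378, 310], [376, 334], [362, 341], [321, 332]]
[[0.3685, -0.0241, 0.089], [0.4577, 0.0005, 0.089], [0.5012, -0.151, 0.089], [0.4832, -0.1988, 0.089], [0.4602, -0.2082, 0.089], [0.4081, -0.1803, 0.089]]
side [ 75. 146. 158. 161. 163.]
scene [[359, 198], [393, 204], [391, 234], [375, 260], [349, 256], [337, 243], [338, 220]]
[[0.4976, -0.1455, 0.089], [0.407, -0.1624, 0.089], [0.3237, -0.004, 0.089], [0.2898, 0.12, 0.089], [0.3397, 0.137, 0.089], [0.3921, 0.1039, 0.089], [0.4594, 0.004, 0.089]]
scene [ 74.  92.  98. 153. 171.]
```

View pics/s1.png

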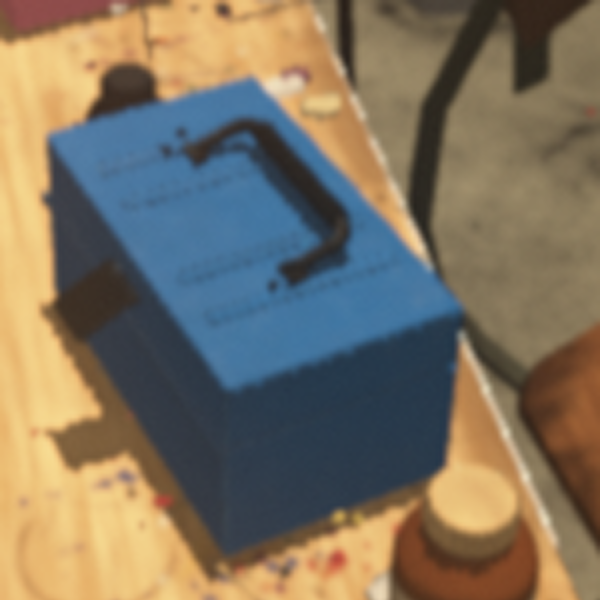

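The crop confirms it: blue box, folded black handle, lifted latch at the front, ink bottle behind and brown jar near. Next, the pose from the corners and the handle angle from the grip ends.

```bash
python3 - <<'E'
from h import *
from scipy.optimize import least_squares
c=cams.read_camera("side");s=cams.read_camera("scene")
P=lambda x,y:(265+x/4,235+y/4)
cor=[P(50,137),P(250,78),P(460,312),P(228,390)]
loc=np.array([[-50,85],[50,85],[50,-85],[-50,-85]])/1e3
W=np.array([onz(c,*p,.089)[:2] for p in cor]); print(W.round(4))
T=lambda q,l:(np.array([[np.cos(q[2]),-np.sin(q[2])],[np.sin(q[2]),np.cos(q[2])]])@np.asarray(l).T).T+q[:2]
q=least_squares(lambda q:(T(q,loc)-W).ravel(),[.43,-.09,0]).x; print("pose",q.round(4),((T(q,loc)-W)*1e3).round(1).tolist())
inv=lambda w:np.array([[np.cos(q[2]),np.sin(q[2])],[-np.sin(q[2]),np.cos(q[2])]])@(np.asarray(w)[:2]-q[:2])
for p in(P(197,155),P(290,272)): print("pivot",(inv(onz(c,*p,.093))*1e3).round(1))
for p in(P(262,128),P(338,215),P(300,170)):
    for z in(.098,.103,.108,.113): print("grip z",z,(inv(onz(c,*p,z))*1e3).round(1))
print("scene check", [proj(s,[*w,.089]).round(1).tolist() for w in T(q,loc)])
np.save("q.npy",q)
for n,p,z in(("jar",(383,361),.073),("ink",P(128,75),.06)): print(n,onz(c,*p,z).round(3))
crop(s,325,185,405,265,7,"pics/sc1.png")
E
```

```text
[[ 0.3664 -0.0216]
 [ 0.4579  0.0051]
 [ 0.5021 -0.1579]
 [ 0.4092 -0.1815]]
pose [ 0.4339 -0.089   0.2642] [[-2.9, 1.6], [2.1, 1.0], [2.2, -0.1], [-1.4, -2.5]]
pivot [-0.  39.9]
pivot [ -0.5 -40.9]
grip z 0.098 [29.4 38.8]
grip z 0.103 [26.1 32.9]
grip z 0.108 [22.9 26.9]
grip z 0.113 [19.6 21. ]
grip z 0.098 [ 29.5 -24.5]
grip z 0.103 [ 26.2 -29.8]
grip z 0.108 [ 22.9 -35. ]
grip z 0.113 [ 19.7 -40.3]
grip z 0.098 [29.9  7. ]
grip z 0.103 [26.6  1.4]
grip z 0.108 [23.4 -4.2]
grip z 0.113 [20.1 -9.8]
scene check [[379.0, 227.0], [337.3, 220.2], [359.4, 196.1], [396.9, 201.4]]
jar [ 0.483 -0.235  0.073]
ink [0.412 0.059 0.06 ]
```

View pics/sc1.png

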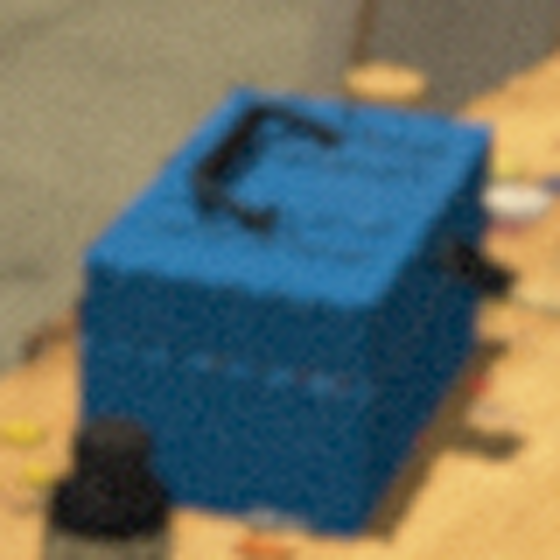

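Grip estimated at box x≈24 mm, z≈0.104 (handle about 0.4 rad). The scene view agrees. Going above it next for a near look.

```bash
cat >> h.py <<'E'
q=np.load("q.npy")
def box(x,z,y=0):
    c,s=np.cos(q[2]),np.sin(q[2]); return np.array([q[0]+c*x-s*y,q[1]+s*x+c*y,z])
def Rt(tilt=0): # tool y along box +x, z down, then lid-like tilt (front up) about box y
    b=Ro.from_euler("z",q[2]); bx=b.apply([1,0,0]);by=b.apply([0,1,0])
    return Ro.from_rotvec(by*tilt)*Ro.from_matrix(np.c_[np.cross(bx,[0,0,-1]),bx,[0,0,-1]])
def cur():
    s=bot.sense(); w=s["ee_rot"]; return s["eef_pos"],Ro.from_quat([*w[1:],w[0]]),s
def goto(p,R,p0=None,R0=None):
    a,b,_=cur(); a=a if p0 is None else p0; b=b if R0 is None else R0
    return ((b.inv()*R).as_rotvec()/1.5).round(3).tolist()+(b.inv().apply(p-a)/.8).round(4).tolist()
E
python3 -c "
from h import *
print(goto(box(.024,.25),Rt()))"
```

```text
[-0.0, -0.0, -1.069, 0.5322, -0.5491, -0.0343]
```

```bash
python3 -m creep '[[[0,0,-0.06,0.033,-0.034,-0.02,0],[0,0,-0.13,0.067,-0.069,-0.034,0],[0,0,-0.2,0.1,-0.103,-0.034,0],[0,0,-0.27,0.133,-0.137,-0.034,0],[0,0,-0.34,0.167,-0.172,-0.034,0],[0,0,-0.41,0.2,-0.206,-0.034,0],[0,0,-0.48,0.233,-0.24,-0.034,0],[0,0,-0.53,0.266,-0.275,-0.034,0]]]'
python3 -c "
from h import *
print(goto(box(.024,.25),Rt()))"
```

```text
time_s: 0.97
eef_pos: [0.3008, -0.3437, 0.25]
ee_rot: [0.0, 0.87, 0.493, 0.0]
contact_force: [0.8, 0.2, 0.1]
gripper_width: 0.0874
[0.0, 0.0, -0.536, 0.3803, -0.0002, -0.0001]
```

```bash
python3 -m creep '[[[0,0,-0.08,0.05,0,0,0],[0,0,-0.16,0.1,0,0,0],[0,0,-0.24,0.15,0,0,0],[0,0,-0.32,0.2,0,0,0],[0,0,-0.4,0.25,0,0,0],[0,0,-0.48,0.3,0,0,0],[0,0,-0.536,0.35,0,0,0],[0,0,-0.536,0.38,0,0,0]]]'
python3 - <<'E'
from h import *
print(goto(box(.024,.25),Rt()))
c=cams.read_camera("wrist"); cv2.imwrite("pics/w1.png",c["image"][:,:,::-1])
for x,y,z in((0,40,93),(0,-40,93),(24,33,104),(24,-33,104),(-50,0,89),(50,85,89),(50,-85,89)): print((x,y,z),proj(c,box(x/1e3,z/1e3,y/1e3)).round(1))
E
```

```text
time_s: 1.63
eef_pos: [0.4588, -0.0819, 0.25]
ee_rot: [0.0, 0.607, 0.794, 0.001]
contact_force: [0.6, -0.6, 0.5]
gripper_width: 0.0868
[0.001, -0.0, 0.001, -0.0004, -0.0023, 0.0]
(0, 40, 93) [289.9 181.7]
(0, -40, 93) [291.6 264.1]
(24, 33, 104) [316.  190.9]
(24, -33, 104) [316.1 261. ]
(-50, 0, 89) [238.9 223.3]
(50, 85, 89) [345.  130.5]
(50, -85, 89) [341.6 304.3]
```

View pics/w1.png

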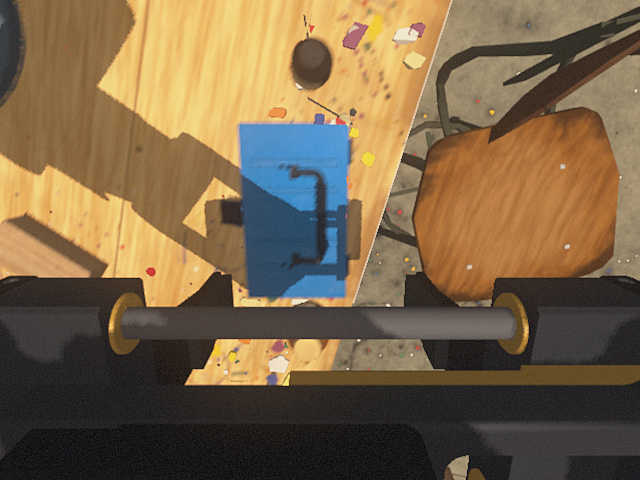

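The wrist view shows the lid corners at (239,124), (349,125) and (347,297), and the grip at about (321,172)–(321,262). My pose is a few mm off, so I'll refine it from this view.

```bash
python3 - <<'E'
from h import *
import h
c=cams.read_camera("wrist"); im=c["image"]
hs=cv2.cvtColor(im,cv2.COLOR_RGB2HSV); m=cv2.inRange(hs,(98,150,40),(118,255,255)); m[:115]=0;m[303:]=0;m[:,:225]=0;m[:,365:]=0
# edges per row/col
for v in(135,160,190,230,260,285):
    k=np.where(m[v])[0]; print("row",v,k.min(),k.max())
for u in(255,275,300,330,340):
    k=np.where(m[:,u])[0]; print("col",u,k.min(),k.max())
g=im.max(2); 
for v in(180,190,200,210,220,230,240,250): print(v,"".join(f"{x:4d}" for x in g[v,306:336]))
E
```

```text
row 135 234 342
row 160 236 342
row 190 261 341
row 230 283 336
row 260 320 335
row 285 293 340
col 255 129 300
col 275 129 300
col 300 128 300
col 330 128 300
col 340 128 300
180  147 134 122  93  77  69  77  76  74  73  67  75 145 197 214 209 211 210 207 208 207 208 206 207 207 211 210 210 211 207
190  199 205 207 189 107  69  53  61  61  64  61  63  61  58  58 110 178 205 199 202 195 176 174 189 190 199 201 209 206 211
200  206 209 206 175 130  99  47  57  57  56  59  65  60  64  52 100 178 212 201 206 205 206 205 203 204 204 203 201 202 205
210  189 193 207 211 189  64  53  55  61  60  59  59  60  54  46  92 169 199 200 191 178 174 141 157 178 191 196 197 183 191
220   99 110 125 115 105  77  47  50  48  50  46  49  49  51  43  86 128 131 147 150 136 151 172 152 162 144  97 122 164 145
230  107 102 102 104 105  78  44  48  46  51  47  50  49  43  45  96 172 206 202 201 199 199 202 203 202 199 199 201 202 209
240  102 105 105 101 106  83  40  50  42  44  48  52  40  46  41  58  94 104  93 125 174 189 192 192 191 195 191 197 200 177
250  102 100 105 108 106  95  52  50  46  41  46  42  44  46  40  53  89 109 140 159 165 202 193 195 194 194 188 191 195 189
```

```bash
python3 - <<'E'
from h import *
c=cams.read_camera("wrist")
inv=lambda w:np.array([[np.cos(q[2]),np.sin(q[2])],[-np.sin(q[2]),np.cos(q[2])]])@(np.asarray(w)[:2]-q[:2])
for n,p in(("right top",(342.5,140)),("right bot",(340.5,285)),("left top",(234,135)),("left",(236,160)),("top",(275,128.5)),("top",(335,127.5)),("bot",(275,300.5)),("bot",(335,300.5))): print(n,(inv(onz(c,*p,.089))*1e3).round(1))
for z in(.100,.104,.108): print("grip",z,[(inv(onz(c,*p,z))*1e3).round(1).tolist() for p in((316.3,190),(316.3,250))])
print(cur()[0])
E
```

```text
right top [47.9 76.6]
right bot [ 48.6 -64. ]
left top [-49.5  80.8]
left [-49.   58.9]
top [-12.5  86.4]
top [41.  87.3]
bot [-18. -81.]
bot [ 43.3 -81. ]
grip 0.1 [[24.3, 33.0], [24.3, -23.7]]
grip 0.104 [[24.3, 33.5], [24.3, -22.4]]
grip 0.108 [[24.4, 34.0], [24.3, -21.2]]
[ 0.45799052 -0.08376957  0.2497898 ]
```

```bash
python3 - <<'E'
import numpy as np
q=np.load("q.npy");c,s=np.cos(q[2]),np.sin(q[2]);d=np.array([-.0007,.003]);q[:2]+=[c*d[0]-s*d[1],s*d[0]+c*d[1]];np.save("q.npy",q);print(q)
from h import *
print(goto(box(.0247,.094),Rt()))
E
```

```text
[ 0.43243374 -0.08625966  0.26422877]
[-0.0, 0.0, -0.0, 0.0054, -0.0008, 0.1947]
```

```bash
python3 -m creep '[[[0,0,0,0.005,-0.001,0.03,0],[0,0,0,0.005,-0.001,0.06,0],[0,0,0,0.005,-0.001,0.09,0],[0,0,0,0.005,-0.001,0.12,0],[0,0,0,0.005,-0.001,0.15,0],[0,0,0,0.005,-0.001,0.165,0],[0,0,0,0.005,-0.001,0.18,0],[0,0,0,0.005,-0.001,0.194,0]]]' 10
python3 - <<'E'
from h import *
print(goto(box(.0247,.094),Rt()))
c=cams.read_camera("side"); crop(c,250,180,420,340,4,"pics/s2.png")
E
```

```text
time_s: 2.45
eef_pos: [0.455, -0.083, 0.0937]
ee_rot: [-0.0, 0.61, 0.792, -0.0]
contact_force: [-0.0, 0.1, 0.6]
gripper_width: 0.087
[-0.001, -0.0, -0.004, 0.0034, 0.0026, -0.0004]
```

View pics/s2.png

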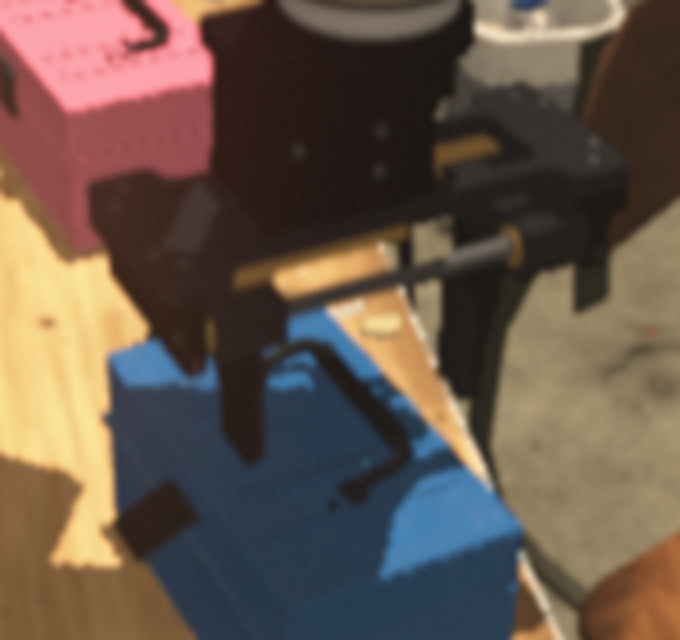

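The side view shows the fingers straddling the grip: the inner fingertip is at crop (245,460) over the lid and the outer one is behind the box. Closing gently.

```bash
python3 -m creep '[[[0,0,0,0.003,0.002,0,60],[0,0,0,0.003,0.002,0,120],[0,0,0,0.003,0.002,0,180],[0,0,0,0.003,0.002,0,255],[0,0,0,0.003,0.002,0,255],[0,0,0,0.003,0.002,0,255],[0,0,0,0.003,0.002,0,255],[0,0,0,0.003,0.002,0,255]]]' 12
python3 - <<'E'
from h import *
p,R,s=cur(); print(p,goto(box(.0247,.094),Rt()))
c=cams.read_camera("side"); crop(c,290,220,400,330,5,"pics/s3.png")
E
```

```text
time_s: 3.17
eef_pos: [0.4567, -0.0787, 0.0948]
ee_rot: [0.0, 0.609, 0.793, 0.0]
contact_force: [0.1, -0.5, -0.1]
gripper_width: 0.0416
[ 0.45673338 -0.07871025  0.09475575] [0.0, 0.0, -0.003, -0.0012, -0.0009, 0.0009]
```

View pics/s3.png

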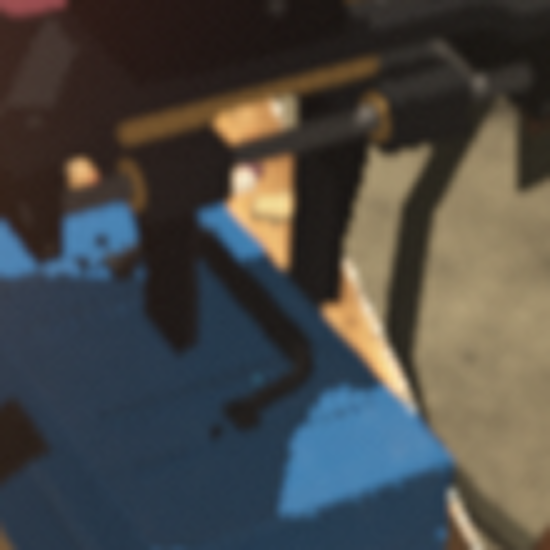

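Jaws are still closing (42 mm), with a finger on either side of the grip. Continuing.

```bash
python3 -m creep '[[[0,0,0,0,0,0,255],[0,0,0,0,0,0,255],[0,0,0,0,0,0,255],[0,0,0,0,0,0,255],[0,0,0,0,0,0,255],[0,0,0,0,0,0,255],[0,0,0,0,0,0,255],[0,0,0,0,0,0,255]]]' 12
python3 - <<'E'
from h import *
p,R,s=cur(); d=p-q.tolist()[:2]+[0] if 0 else p[:2]-q[:2]
print("box x,y of tcp",d@[np.cos(q[2]),np.sin(q[2])],d@[-np.sin(q[2]),np.cos(q[2])],p[2])
E
```

```text
time_s: 3.88
eef_pos: [0.4587, -0.0784, 0.0949]
ee_rot: [0.002, 0.61, 0.792, 0.001]
contact_force: [3.5, 3.4, 0.1]
gripper_width: 0.0094
box x,y of tcp 0.027400202277326112 0.0007104516554008812 0.09488460202847199
```

Grip held at 9.4 mm. First half of the handle arc, slowly.

```bash
python3 -m creep '[[[0,0,0,0.001,0,-0.002,255],[0,0,0,0,0,-0.0045,255],[0,0,0,0,-0.001,-0.0065,255],[0,0,0,0,-0.003,-0.0085,255],[0,0,0,0,-0.005,-0.0105,255],[0,0,0,0,-0.007,-0.0125,255],[0,0,0,0,-0.009,-0.0142,255],[0,0,0,0,-0.0105,-0.0155,255]]]' 12
python3 - <<'E'
from h import *
p,R,s=cur(); d=p[:2]-q[:2]
print("box x,y of tcp",d@[np.cos(q[2]),np.sin(q[2])],d@[-np.sin(q[2]),np.cos(q[2])],p[2])
c=cams.read_camera("side"); crop(c,250,210,400,350,4,"pics/s4.png")
E
```

```text
time_s: 4.55
eef_pos: [0.4517, -0.0805, 0.1082]
ee_rot: [0.003, 0.611, 0.792, 0.003]
contact_force: [8.0, 8.1, 4.6]
gripper_width: 0.0095
box x,y of tcp 0.020125626951663814 0.0005665083056163423 0.1082307195710725
```

View pics/s4.png

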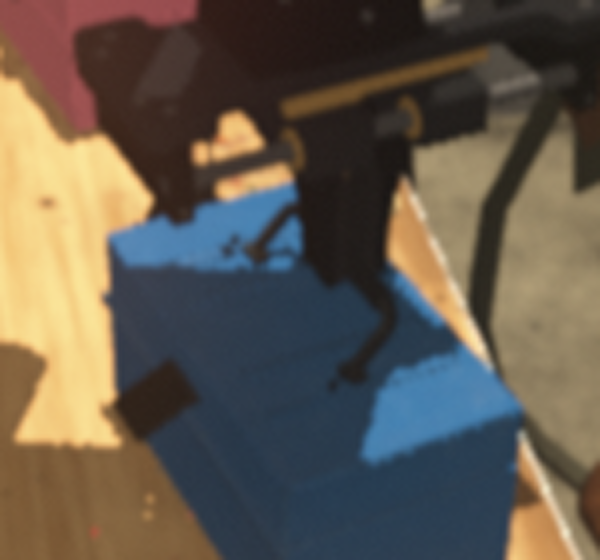

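The handle is rising in the gripper. The two TCP points give a rotation from 0.21 to 0.80 rad. Finishing the arc to the stop.

```bash
python3 -m creep '[[[0,0,0,0,-0.001,-0.003,255],[0,0,0,0,-0.0025,-0.005,255],[0,0,0,0,-0.006,-0.0072,255],[0,0,0,0,-0.010,-0.0088,255],[0,0,0,0,-0.0145,-0.0098,255],[0,0,0,0,-0.019,-0.0104,255],[0,0,0,0,-0.022,-0.0102,255],[0,0,0,0,-0.0235,-0.010,255]]]' 12
python3 - <<'E'
from h import *
p,R,s=cur(); d=p[:2]-q[:2]
print("box x,y of tcp",d@[np.cos(q[2]),np.sin(q[2])],d@[-np.sin(q[2]),np.cos(q[2])],p[2])
E
```

```text
time_s: 5.27
eef_pos: [0.4353, -0.0855, 0.1166]
ee_rot: [0.005, 0.611, 0.791, 0.004]
contact_force: [13.1, 13.2, 4.2]
gripper_width: 0.0093
box x,y of tcp 0.0029201959371513856 -5.0136140987136986e-05 0.11658082252517152
```

```bash
python3 -m creep '[[[0,0,0,0,-0.002,0,255],[0,0,0,0,-0.004,0,255],[0,0,0,0,-0.004,0,255],[0,0,0,0,-0.004,0,255],[0,0,0,0,-0.004,0,255],[0,0,0,0,-0.004,0,255],[0,0,0,0,-0.004,0,255],[0,0,0,0,-0.004,0,255]]]' 12
python3 - <<'E'
from h import *
p,R,s=cur(); d=p[:2]-q[:2]
print("box x,y of tcp",d@[np.cos(q[2]),np.sin(q[2])],d@[-np.sin(q[2]),np.cos(q[2])],p[2])
c=cams.read_camera("side"); crop(c,250,210,400,350,4,"pics/s5.png")
E
```

```text
time_s: 5.93
eef_pos: [0.4351, -0.0858, 0.1167]
ee_rot: [0.007, 0.612, 0.791, 0.005]
contact_force: [17.8, 16.6, 1.5]
gripper_width: 0.0096
box x,y of tcp 0.002694965143443583 -0.0002341510322351579 0.11670587125787124
```

View pics/s5.png

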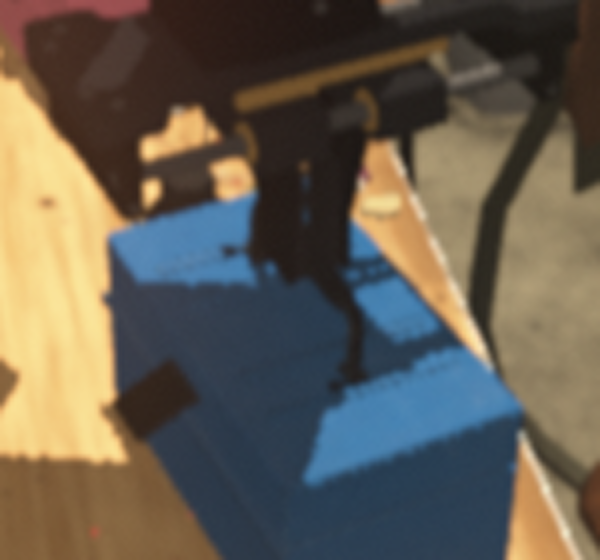

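The view shows the handle upright between the fingers, pivots at crop (235,250) and (345,382), with the lid shut. The last 3 mm push moved it only 0.2 mm and the force rose 5 N, so it is at its stop. The grip sits near the pad tips, so I'll ease open, go 10 mm deeper and regrip.

```bash
python3 -m creep '[[[0,0,0,0,0.004,0,200],[0,0,0,0,0.007,0,170],[0,0,0,0,0.007,0,170],[0,0,0,0,0.007,0,170],[0,0,0,0,0.007,0.004,170],[0,0,0,0,0.007,0.008,170],[0,0,0,0,0.007,0.0125,170],[0,0,0,0,0.007,0.0125,170]]]' 25
python3 - <<'E'
from h import *
p,R,s=cur(); d=p[:2]-q[:2]
print("box x,y of tcp",d@[np.cos(q[2]),np.sin(q[2])],d@[-np.sin(q[2]),np.cos(q[2])],p[2], goto(box(.003,.106),Rt()))
E
```

```text
time_s: 6.65
eef_pos: [0.4318, -0.085, 0.1041]
ee_rot: [-0.001, 0.61, 0.793, -0.0]
contact_force: [0.9, -0.0, 0.4]
gripper_width: 0.0288
box x,y of tcp -0.00031498459595772585 0.0013763854295771789 0.10407400173779077 [-0.001, -0.001, -0.003, -0.0017, 0.0041, -0.0024]
```

```bash
python3 -m creep '[[[0,0,0,-0.001,0.003,-0.001,170],[0,0,0,-0.001,0.0035,-0.001,255],[0,0,0,-0.001,0.0035,-0.001,255],[0,0,0,-0.001,0.0035,-0.001,255],[0,0,0,-0.001,0.0035,-0.001,255],[0,0,0,-0.001,0.0035,-0.001,255],[0,0,0,-0.001,0.0035,-0.001,255],[0,0,0,-0.001,0.0035,-0.001,255]]]' 30
python3 - <<'E'
from h import *
p,R,s=cur(); d=p[:2]-q[:2]
x=d@[np.cos(q[2]),np.sin(q[2])];y=d@[-np.sin(q[2]),np.cos(q[2])];print("box",x,y,p[2])
# rows for lid arc about hinge (pivot seen 2 mm further in x => hinge at 55)
H=np.array([.055,.059])
for k in range(1,14):
    a=np.radians(35*k/12); v=np.array([x,p[2]])-H
    # opening: front (-x) rises, top goes +x
    w=H+np.array([v[0]*np.cos(a)+v[1]*np.sin(a),-v[0]*np.sin(a)+v[1]*np.cos(a)])
    print(k,round(35*k/12,1),goto(box(*w,y),Rt(a),p,Rt(0)),w.round(4))
E
```

```text
time_s: 7.32
eef_pos: [0.4358, -0.0851, 0.1058]
ee_rot: [0.0, 0.609, 0.793, 0.0]
contact_force: [1.0, 1.4, 0.8]
gripper_width: 0.0088
box 0.0034945697802796507 0.000204301687083846 0.10584422811576497
1 2.9 [0.034, -0.0, -0.0, 0.0, 0.0031, -0.0032] [0.0059 0.1084]
2 5.8 [0.068, -0.0, 0.0, -0.0, 0.0063, -0.0062] [0.0085 0.1108]
3 8.8 [0.102, -0.0, 0.0, -0.0, 0.0097, -0.0091] [0.0112 0.1131]
4 11.7 [0.136, -0.0, -0.0, -0.0, 0.0132, -0.0118] [0.014  0.1153]
5 14.6 [0.17, -0.0, -0.0, -0.0, 0.0168, -0.0143] [0.0169 0.1173]
6 17.5 [0.204, -0.0, -0.0, -0.0, 0.0206, -0.0166] [0.02   0.1192]
7 20.4 [0.238, -0.0, 0.0, -0.0, 0.0245, -0.0188] [0.0231 0.1209]
8 23.3 [0.271, -0.0, 0.0, 0.0, 0.0285, -0.0207] [0.0263 0.1224]
9 26.2 [0.305, -0.0, -0.0, -0.0, 0.0325, -0.0224] [0.0295 0.1238]
10 29.2 [0.339, -0.0, 0.0, -0.0, 0.0367, -0.024] [0.0329 0.125 ]
11 32.1 [0.373, -0.0, -0.0, 0.0, 0.0409, -0.0253] [0.0362 0.126 ]
12 35.0 [0.407, -0.0, 0.0, 0.0, 0.0452, -0.0263] [0.0397 0.1269]
13 37.9 [0.441, -0.0, 0.0, 0.0, 0.0496, -0.0272] [0.0432 0.1276]
```

Regripped deeper. Lifting along the hinge arc, half way first.

```bash
python3 -m creep '[[[0.025,0,0,0,0.0022,-0.0024,255],[0.05,0,0,0,0.0046,-0.0047,255],[0.076,0,0,0,0.0072,-0.007,255],[0.102,0,0,0,0.0097,-0.0091,255],[0.128,0,0,0,0.0123,-0.0112,255],[0.153,0,0,0,0.015,-0.0131,255],[0.179,0,0,0,0.0178,-0.0149,255],[0.204,0,0,0,0.0206,-0.0166,255]]]' 30
cat > lid.py <<'E'
from h import *
p,R,s=cur(); d=p[:2]-q[:2]
x=d@[np.cos(q[2]),np.sin(q[2])];v0=np.array([.0035-.055,.1058-.059]);v=np.array([x-.055,p[2]-.059])
ang=lambda v:np.arctan2(v[1],-v[0])
print("box x,z",x,p[2],"lid est deg",np.degrees(ang(v)-ang(v0)),"r",np.hypot(*v0),np.hypot(*v),"tilt",np.degrees((R*Rt().inv()).magnitude()),"F",s["contact_force"].round(1),"w",s["gripper_width"])
E
python3 lid.py; python3 - <<'E'
from h import *
c=cams.read_camera("side"); crop(c,250,190,400,350,4,"pics/s6.png")
im=cv2.imread("pics/s6.png"); cv2.imwrite("pics/s6.png",im[:600])
E
```

```text
time_s: 7.98
eef_pos: [0.4508, -0.081, 0.1186]
ee_rot: [-0.094, 0.602, 0.783, -0.122]
contact_force: [-0.9, -0.2, -4.1]
gripper_width: 0.0088
box x,z 0.019101467136767736 0.1186272923181563 lid est deg 16.687399950559485 r 0.06958800183939758 0.06959970295143096 tilt 17.743969743580692 F [-0.9 -0.2 -4.1] w 0.008820000038299004
```

View pics/s6.png

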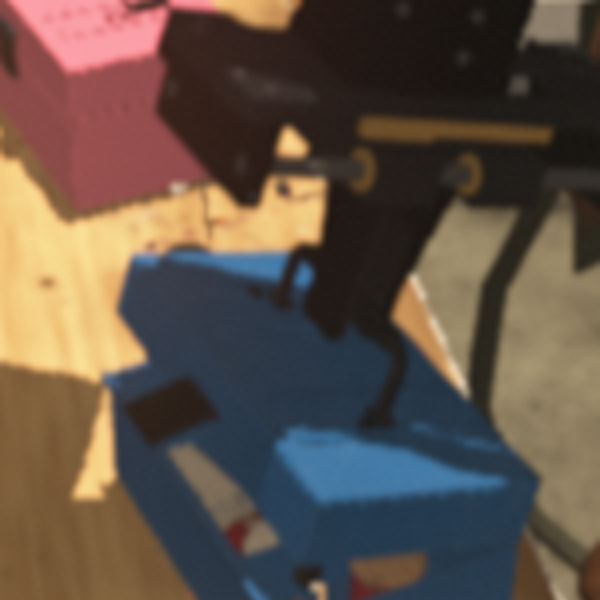

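The lid is open about 17°, with the handle upright in the jaws and the contents visible in the gap. Forces are low. Computing the rest.

```bash
python3 - <<'E'
from h import *
p,R,s=cur(); d=p[:2]-q[:2];y=d@[-np.sin(q[2]),np.cos(q[2])]
H=np.array([.055,.059]);v=np.array([.0035,.1058])-H
f=lambda a:H+np.array([v[0]*np.cos(a)+v[1]*np.sin(a),-v[0]*np.sin(a)+v[1]*np.cos(a)])
a0=np.radians(17.5)
for k in range(1,9):
    a=np.radians(17.5+17.9*k/8); print(goto(box(*f(a),y),Rt(a),box(*f(a0),y),Rt(a0)))
E
```

```text
[0.026, 0.0, 0.0, -0.0, 0.0023, -0.0025]
[0.052, 0.0, 0.0, -0.0, 0.0048, -0.0048]
[0.078, 0.0, 0.0, -0.0, 0.0073, -0.0071]
[0.104, 0.0, 0.0, -0.0, 0.0099, -0.0093]
[0.13, -0.0, 0.0, -0.0, 0.0126, -0.0114]
[0.156, 0.0, 0.0, -0.0, 0.0153, -0.0133]
[0.182, -0.0, 0.0, -0.0, 0.0182, -0.0152]
[0.208, -0.0, 0.0, -0.0, 0.0211, -0.017]
```

```bash
python3 -m creep '[[[0.026,0,0,0,0.0023,-0.0025,255],[0.052,0,0,0,0.0048,-0.0048,255],[0.078,0,0,0,0.0073,-0.0071,255],[0.104,0,0,0,0.01,-0.0093,255],[0.13,0,0,0,0.0126,-0.0114,255],[0.156,0,0,0,0.0153,-0.0133,255],[0.182,0,0,0,0.0182,-0.0152,255],[0.208,0,0,0,0.0211,-0.017,255]]]' 30
python3 -m creep '[[[0,0,0,0,0,0,255],[0,0,0,0,0,0,255],[0,0,0,0,0,0,255],[0,0,0,0,0,0,255],[0,0,0,0,0,0,255],[0,0,0,0,0,0,255],[0,0,0,0,0,0,255],[0,0,0,0,0,0,255]]]' 30
python3 lid.py; python3 - <<'E'
from h import *
c=cams.read_camera("side"); print(c["image"].shape); crop(c,240,190,420,390,3,"pics/s7.png")
for a in(30,35,40):
    t=np.radians(a); H=np.array([.055,.059])
    f=lambda X,Z:H+[ (X-.053)*np.cos(t)+(Z-.059)*np.sin(t), -(X-.053)*np.sin(t)+(Z-.059)*np.cos(t)]
    for X,Z,Y in((-.05,.089,.085),(-.05,.089,-.085),(-.05,.058,-.085),(.05,.089,-.085)):
        w=f(X,Z); print(a,(X,Z,Y),((proj(c,box(w[0],w[1],Y))-[240,190])*3).round(0))
E
```

```text
time_s: 8.7
eef_pos: [0.4699, -0.0758, 0.1267]
ee_rot: [-0.187, 0.58, 0.755, -0.242]
contact_force: [-2.3, -0.8, -2.0]
gripper_width: 0.0086
time_s: 9.37
eef_pos: [0.4709, -0.0755, 0.127]
ee_rot: [-0.185, 0.581, 0.755, -0.241]
contact_force: [-1.5, 0.4, -2.7]
gripper_width: 0.0092
box x,z 0.03990529440537365 0.12696472960420424 lid est deg 35.21546329527644 r 0.06958800183939758 0.069620791486172 tilt 35.39613508859373 F [-1.5  0.4 -2.7] w 0.009158537091897307
(480, 640, 3)
30 (-0.05, 0.089, 0.085) [152. 150.]
30 (-0.05, 0.089, -0.085) [301. 332.]
30 (-0.05, 0.058, -0.085) [270. 386.]
30 (0.05, 0.089, -0.085) [449. 359.]
35 (-0.05, 0.089, 0.085) [164. 138.]
35 (-0.05, 0.089, -0.085) [315. 317.]
35 (-0.05, 0.058, -0.085) [279. 370.]
35 (0.05, 0.089, -0.085) [452. 359.]
40 (-0.05, 0.089, 0.085) [176. 126.]
40 (-0.05, 0.089, -0.085) [330. 303.]
40 (-0.05, 0.058, -0.085) [290. 355.]
40 (0.05, 0.089, -0.085) [456. 360.]
```

View pics/s7.png

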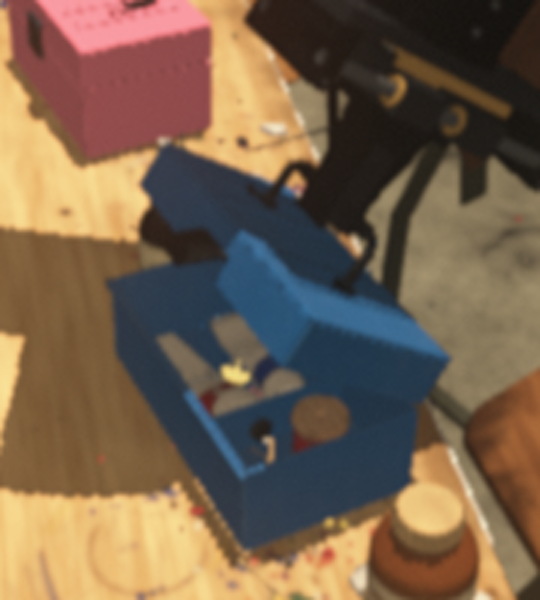

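The lid is at about 35°: the near front corners at crop (308,305) and (287,362) and the back corner at (450,357) match the 35° projection within a few px. The arm is still and the bottle and jar are standing. Handing in.

```bash
python3 -c "
from rig import bot
s=bot.sense();print(s['joint_velocities'].round(3),s['time_s']);print(bot.close_job())"
```

```text
[-0.     0.001 -0.    -0.002  0.003  0.   ] 9.4167
the job is handed in; nothing more can be done
None
```

The lid is open at about 35° and the gripper still holds it by the handle's grip. I handed the job in at about 9.4 s; no verdict was reported.

- **Handle:** I pinched the folded grip and swung it up until it met its stop. The last 3 mm of push moved it only 0.2 mm while the force rose. The side view showed the lid still shut.
- **Lift:** I regripped about 10 mm deeper at 30 N and lifted the lid along the hinge arc.
- **Last checks:**
  - The lid angle comes out at 35.2° from the tool position, and the tool itself is tilted 35.4°.
  - The jaws are 9 mm apart on the 10 mm grip, the outside force on the tool is about 3 N, and the joints are still (0.003 rad/s or less).
  - The brown jar stood upright in the last picture. The ink bottle was still beside the box but partly hidden behind the lid. I judged both by eye and did not measure their positions.
- **Disagreements:**
  - My first box pose was off by about 3 mm along y. The grasp also put the handle's pivot, and so the hinge, about 2 mm further back in x. I allowed for both.
  - In the final picture the lid's corners lie 3–4 px (12 px at crop scale) or less from the 35° projection, which leaves roughly ±2–3° uncertainty.

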